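Fit the gas filter into the quick coupler beside the microscope

ROBOT

A 7-joint arm with a two-finger parallel gripper is mounted at the origin on the work surface. World frame = base frame: x ahead of the robot, y to its left, z up, the work surface at z = 0. Lengths are in m, angles in rad, forces in N, time in s.
With the tool pointing down it reaches from about 0.4 to 0.85 m from the base axis. Payload 4.5 kg.
Tool frame: the origin (TCP) lies where the fingers leave the gripper's body, on its centre line; the fingertips stand 64 mm ahead of it and the grasp point (between the pads) lies 45 mm ahead of it; x points along the fingers, y is the direction in which the jaws open and shut, and the axes are right-handed (so a half turn about x gives the same grasp; the last joint's range is limited). The gripper opens to 88 mm and grips with 3 to 60 N. Pads are 18 mm wide; open, the fingers measure 123 mm over their backs; the gripper's body (75 mm by 187 mm) begins 45 mm behind the grasp point.
Start: joints at [1.268, 0.689, -0.195, 1.565, 0.157, 0.902, -0.215], TCP at [0.207, -0.59, 0.303] pointing down, gripper open.
Joint ranges: [-3.01, 3.01], [-0.46, 2.08], [-1.47, 1.51], [0.13, 2.56], [-1, 4.14], [0.04, 2.09], [-2.66, 2.66]. Speed limits (rad/s): [2.57, 2.57, 3.14, 3.14, 3.14, 3.14, 3.14].

INTERFACE

Orientations are given as a rotation vector (axis times angle).
In Python, from workcell import monitor, imaging, order gives the robot as it stands. The module is installed in compiled form; this text tells all that it offers.
- The arm moves only by the tool jog_arm, never from a script. Its argument "series" is a list of rows, each a list of 2 entries, a list of its own where there are three numbers: the shift along the tool's x, y, z in units of 30 mm (1.0 is 30 mm), then the turn about the tool's x in units of 8 degrees (1.0 is 8 degrees). In form: [[[tx, ty, tz], yaw], ...]. A call has 1 to 10 rows; each row shifts and turns the commanded pose from where the row before left it, along the tool's axes as they then stand; what a row does not reach is not made up. A row lasts 1/8 s, in which the tool goes at most 62.5 mm and 10.7 degrees, less where a joint would pass 70% of its speed; a pose out of reach is approached as far as the arm can. A call is refused whole if a number of a shift passes 1 or a number of a turn 1, either way. A call with a gripper value outside its range is refused whole. "fingers" is the opening, from -1 (shut) to 1 (fully open), set as the call begins (left out, the last holds). The fingers move at their own pace and stop on an object; "grip_force" is the grip in N (left out, the last holds). Time passes only in rows, so rows that do not move let the fingers close. It gives the time, the measured TCP pose, the force and the opening at its end, in the units of the state.
- monitor.observe(): the state, without advancing time (a new reading comes with each control period).
- imaging.grab_frame(name): name is "scene" or "top" or "wrist"; returns the picture (420x560x3 uint8, red, green, blue); there is no depth.
- imaging.camera_model(name): a dict with "camera_matrix" (3x3 intrinsics, pixels), "xyz" and "orientation" of the camera in the world; the wrist camera has in their place "hand_eye" (4x4, takes a point from camera to tool coordinates, whose origin is the TCP and whose axes are the tool frame's). Camera axes: x right, y up, looking along -z (the intrinsics and any distortion apply to the point x, -y, -z); pixel columns grow to the right and rows downward; lengths in m; the calibration is good to about 2 mm. A picture is of the moment at which its call begins: read the wrist's pose just before it. camera_model takes no time and is no camera call.
- order.finish_job(): hands the job in, once; it reports no verdict.
Trained networks look in the newest picture that a camera, given by its name, has taken for a name from the list of things; names that differ only in an ending like _2 or _b are one class to them, and where a whole thing is asked for, a point or a joint stands for the part that bears it (a point fixed in the world has none). Each returns a list of dicts, best first, with "score" (0 to 1); they miss things now and then, are a little off and sometimes report something else, mostly with a low value. They report only what shows in the picture. A call takes as long as a camera call. They do not tell look-alikes from the thing itself.
- imaging.search_frame(camera, label): "extent" ([left, top, width, height] in pixels, round what is visible of it).
- imaging.cut_out(camera, label): "mask" (420x560 bool, what is visible of it) and "extent" ([left, top, width, height] in pixels, round what is visible of it).
The state is a dict: "t": time; "joints": joint angles; "joint_vel": joint speeds; "joint_efforts": joint torques, N m; "tool_pos": TCP position; "orientation": TCP orientation; "contact_force": force on the tool from outside, world axes, zero at the start; "ft_torque": the same for the moment, N m; "width": finger opening in m.
Only numpy, scipy, OpenCV 4.12 (cv2) and the standard library are available. Lean on these libraries where they do the work, as an engineer would, in place of code of your own. Each camera call takes 0.05 s, during which the arm holds its last target.

TASK

Take the tall, thick gas filter out of the rack, set it upright with its stem in the funnel mouth of the quick coupler, then pull the coupler's sleeve down by its side tab so that the filter drops fully home, and let the sleeve spring all the way back up to lock it.

Things in the scene. Friction and masses are not known exactly. Their poses are not given: they have to be found in the camera images.
- plug_center (a point): Tall thick filter, upright in one of a rack's 3 holes (75 mm apart along y, rack top 95 mm up) beside a wide flat and a slim one (tops 139 mm up). Round barrel 36 dia x 58 tall, white cap; below it a stem 22 dia x 82, grooved (9 neck) 14-26 mm above its end; 0.2 kg. Point: barrel centre, on the axis, 111 mm above stem end. z up; in the rack x is across the row: grip along x. Lifts straight out.
- coupler_mouth (a point): Rim centre of the upright coupler's funnel, 118 mm above the bench, fixed on a grey block. z up, tab on its -y side. Funnel 50 mm inside, narrowing over 18 mm to a 25 mm bore. Latch jaws stop the stem end 55 mm below the rim; the filter then stands by itself, plug_center 56 mm above this point. Sleeve down: it drops 23 mm to the bore floor by its weight, plug_center 33 mm above this point.
- sleeve_tab (a point): Grip point of the sleeve's tab: an upright aluminium paddle on an arm, 90 mm from the coupler's axis, moving with the sleeve. 12 mm thick along this point's x, 26 mm wide along y (y points to the axis), 56 mm tall; the point is on its centre line, 16 mm below its top, 124 mm above the bench with the sleeve up. Pinch it along x from above, or push down on its top.
- sleeve (a joint): How far the coupler's sleeve is pulled down, m: 0 = up, 0.016 = down at the stop. A spring pushes it up, about 5 N at 0, 12 N at the stop. The jaws are fully open from 0.012. Let go, it springs up by itself and the jaws close into the groove of a filter that is home; on a filter half in, they catch and the sleeve stays down.
Not all that is in view belongs to the job. What is shaped like the part that bears plug_center but red is not meant.

How it is judged:
By the outcome, as a careful person would: the job done as asked, in the order asked, and still so for the second after the job is handed in, with the robot touching nothing.
It also fails if it takes over 51 s, if anything falls off the work surface, if the arm or the gripper's body presses on something with over 40 N, if the wrist force passes 120 N, or if a joint passes its speed limit or range.

## Working session

There is one attempt and no reset: what is moved stays moved. The work goes in short steps, Python scripts to look and compute and a tool call to move; the robot and the scene stay as the last step left them, time stands still between calls to the robot, and variables do not carry over. Pictures are saved under pics/ and viewed, and the job is handed in when it is done.

Besides the shell and the picture viewer there is one more tool, called after "Emit:" by a JSON object that holds its "name" and its "arguments", one argument or row to a line. jog_arm: Moves the arm, as the interface text tells. Its arguments: {"type":"object","properties":{"series":{"type":"array","items":{"type":"array"}},"fingers":{"type":"number"},"grip_force":{"type":"number"}},"required":["series"]}

```bash
mkdir -p pics; python3 - <<'E'
from workcell import monitor, imaging, order
import cv2, json
s=monitor.observe(); print(s)
for n in ["scene","top","wrist"]:
    im=imaging.grab_frame(n); cv2.imwrite(f"pics/{n}0.png",im[:,:,::-1])
    print(n,imaging.camera_model(n))
    for l in ["plug_center","coupler_mouth","sleeve_tab","sleeve"]:
        try: print(l,[(round(d['score'],2),d['extent']) for d in imaging.search_frame(n,l)])
        except Exception as e: print(l,e)
print(monitor.observe()['t'])
E
```

```text
{'t': 0.0, 'joints': array([ 1.26778887,  0.68996884, -0.1945077 ,  1.56636057,  0.15732941,
        0.90250874, -0.21510725]), 'joint_vel': array([-0.00104717,  0.00016793, -0.00050105, -0.00137705,  0.00147277,
        0.0006528 , -0.00031021]), 'joint_efforts': array([ 2.31575259e-04, -5.27556431e+01, -1.26692601e+00, -1.53429347e+01,
       -5.25969348e-02,  6.56967197e-03,  1.68183215e-04]), 'tool_pos': array([ 0.20632499, -0.58940518,  0.30191482]), 'orientation': array([ 2.03895565,  0.34868239, -2.03993152]), 'contact_force': array([ 0.21529341,  0.36675253, -0.46292185]), 'ft_torque': array([-0.0536625 , -0.00585094, -0.07264291]), 'width': 0.08788876098773968}
scene {'camera_matrix': array([[429.34755519,   0.        , 280.57490152],
       [  0.        , 429.34755519, 209.71477066],
       [  0.        ,   0.        ,   1.        ]]), 'xyz': array([ 0.9993436 , -0.52049867,  0.51252979]), 'orientation': array([1.00344505, 0.39224765, 0.64577241])}
plug_center [(0.9, [343.9, 181.2, 22.1, 58.5]), (0.56, [312.8, 153.8, 18.5, 61.0])]
coupler_mouth [(0.57, [168.4, 242.7, 131.0,
[... 518 characters left out ...]
 77.0, 30.0])]
sleeve_tab [(0.77, [342.3, 177.6, 77.7, 24.1])]
sleeve [(0.62, [340.9, 176.9, 78.5, 28.4])]
wrist {'camera_matrix': array([[340.61595492,   0.        , 283.36748016],
       [  0.        , 340.61595492, 210.74372897],
       [  0.        ,   0.        ,   1.        ]]), 'hand_eye': array([[ 1.17221778e-04,  2.70214460e-01, -9.62800152e-01,
        -8.32213732e-02],
       [ 9.99999991e-01, -9.14926008e-05,  9.60730566e-05,
         1.20496324e-03],
       [-6.21287608e-05, -9.62800154e-01, -2.70214469e-01,
        -7.09847162e-02],
       [ 0.00000000e+00,  0.00000000e+00,  0.00000000e+00,
         1.00000000e+00]])}
plug_center []
coupler_mouth []
sleeve_tab []
sleeve []
0.75
```

View pics/scene0.png

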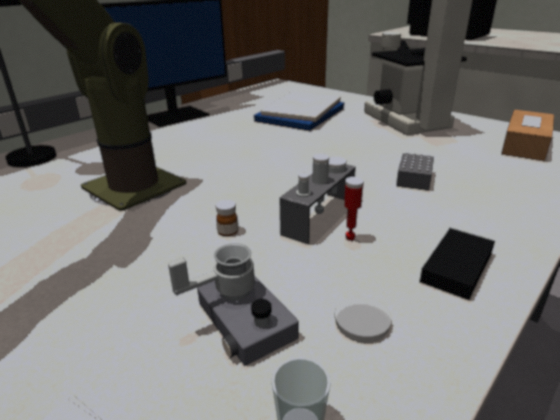

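View pics/top0.png

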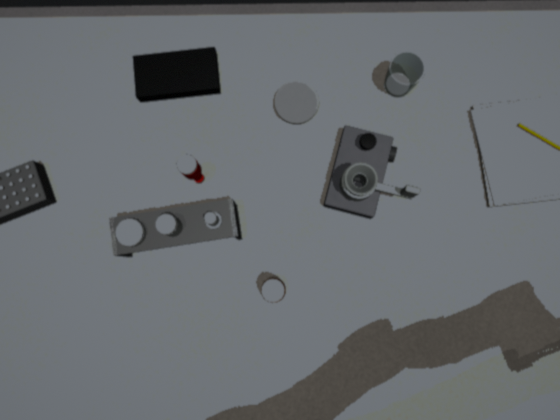

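```bash
python3 - <<'E'
import cv2
t=cv2.imread("pics/top0.png"); cv2.imwrite("pics/topz.png",cv2.resize(t[110:260,130:430],None,fx=2.6,fy=2.6,interpolation=cv2.INTER_CUBIC))
t=cv2.imread("pics/scene0.png"); cv2.imwrite("pics/scz.png",cv2.resize(t[140:380,130:390],None,fx=2.5,fy=2.5,interpolation=cv2.INTER_CUBIC))
E
```

```text
(no output)
```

View pics/topz.png

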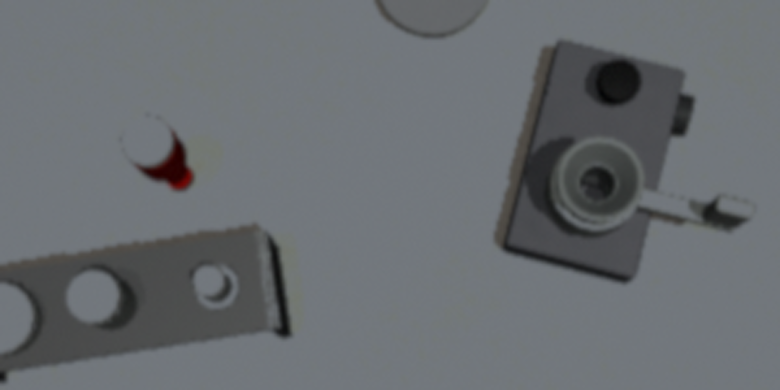

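View pics/scz.png

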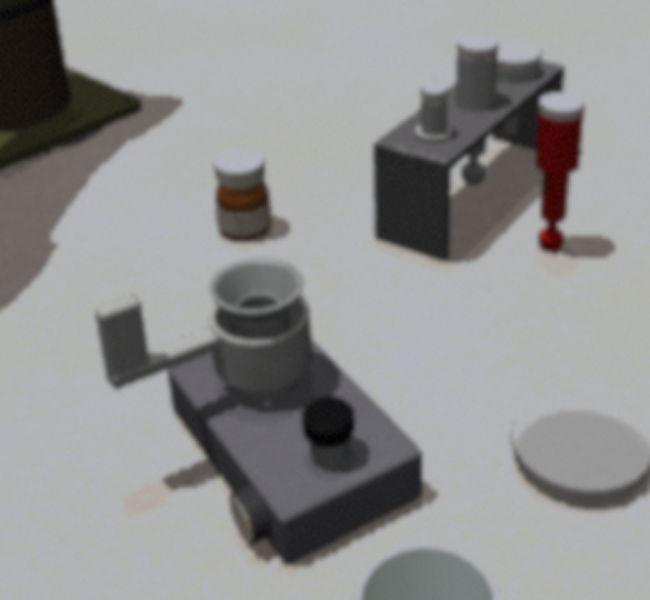

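Middle of the rack (top image ~ (167,224)) is the tall thick filter. The red one near (190,168) is a decoy. The coupler rim is at ~(360,181) and its tab at ~(411,191).

```bash
cat > h.py <<'E'
import numpy as np, cv2
from scipy.spatial.transform import Rotation as R
from scipy.optimize import least_squares
from workcell import monitor, imaging
def cam(n, st=None):
    m=imaging.camera_model(n); K=m['camera_matrix']
    if n=='wrist':
        T=np.eye(4);T[:3,:3]=R.from_rotvec(st['orientation']).as_matrix();T[:3,3]=st['tool_pos']
        H=T@np.array(m['hand_eye']); return K,H[:3,:3],H[:3,3]
    return K,R.from_rotvec(m['orientation']).as_matrix(),np.array(m['xyz'])
def proj(c,P):
    K,Rm,t=c; p=(np.atleast_2d(P)-t)@Rm; p=p*[1,-1,-1]; q=p@K.T; return q[:,:2]/q[:,2:]
def ray(c,uv):
    K,Rm,t=c; d=np.linalg.inv(K)@[uv[0],uv[1],1]; d=Rm@(d*[1,-1,-1]); return t,d
def atz(c,uv,z):
    t,d=ray(c,uv); return t+d*(z-t[2])/d[2]
E
python3 - <<'E'
from h import *
s=monitor.observe()
print(R.from_rotvec(s['orientation']).as_matrix().round(3))
for n in ['top','scene']:
    c=cam(n)
    if n=='top':
        for nm,uv,z in [('plugtop',(166.5,224.2),.153),('wide',(129.5,232),.139),('slim',(211.5,218.5),.139),('red',(188,164),.14),('rim',(360,181),.118),('tabtop',(411.5,191),.14)]:
            print(nm,atz(c,uv,z).round(4))
    for l in ['plug_center','coupler_mouth','sleeve_tab','sleeve']:
        imaging.grab_frame(n)
        for d in imaging.cut_out(n,l):
            ys,xs=np.nonzero(d['mask']); print(n,l,round(d['score'],2),d['extent'],len(xs),xs.mean().round(1),ys.mean().round(1))
E
```

```text
[[ 0.     0.33  -0.944]
 [-0.    -0.944 -0.33 ]
 [-1.     0.    -0.   ]]
plugtop [0.4841 0.1873 0.153 ]
wide [0.4722 0.255  0.139 ]
slim [0.4949 0.1119 0.139 ]
red [0.5922 0.1546 0.14  ]
rim [ 0.563  -0.1516  0.118 ]
tabtop [ 0.5406 -0.2376  0.14  ]
top plug_center 0.94 [157.4, 209.6, 25.7, 28.0] 459 168.9 225.1
top plug_center 0.59 [178.1, 156.9, 26.6, 26.3] 520 190.0 168.4
top plug_center 0.19 [341.5, 176.8, 77.4, 25.9] 638 381.9 191.6
top coupler_mouth 0.64 [321.8, 127.8, 96.5, 88.2] 4859 362.1 173.3
top sleeve_tab 0.98 [339.0, 168.3, 78.6, 34.8] 703 380.0 190.5
top sleeve 0.75 [322.4, 123.8, 94.6, 92.6] 4793 361.8 173.2
top sleeve 0.6 [340.6, 177.4, 78.8, 27.2] 640 381.6 191.3
scene plug_center 0.95 [345.2, 180.4, 19.1, 60.8] 848 352.4 204.1
scene plug_center 0.85 [312.6, 150.3, 16.8, 63.3] 560 319.9 175.4
scene coupler_mouth 0.56 [169.2, 244.4, 129.9, 120.6] 7951 238.5 304.1
scene sleeve_tab 0.62 [167.9, 257.8, 83.1, 38.0] 1781 210.7 278.9
scene sleeve 0.68 [168.3, 259.0, 87.8, 37.1] 1798 211.3 278.8
```

```bash
cat >> h.py <<'E'
def circ(o,r,n=48):
    a=np.linspace(0,2*np.pi,n); return np.c_[o[0]+r*np.cos(a),o[1]+r*np.sin(a),np.full(n,o[2])]
def draw(im,c,P,col,off,f):
    q=((proj(c,P)-off+.5)*f-.5); cv2.polylines(im,[np.round(q).astype(np.int32)],False,col,1)
def overlay(im,c,plug,rim,ang,off,size,f,fn,stemend=.013):
    x,y=off; w,h=size
    z=cv2.resize(im[y:y+h,x:x+w],None,fx=f,fy=f,interpolation=cv2.INTER_CUBIC); z=np.ascontiguousarray(np.clip(z*1.6,0,255).astype(np.uint8))
    if plug is not None:
        for dz,r,col in [(stemend+.14,.018,(0,0,255)),(stemend+.082,.018,(0,255,0))]:
            draw(z,c,circ([*plug,dz],r),col,off,f)
    if rim is not None:
        draw(z,c,circ([*rim,.118],.025),(0,0,255),off,f)
        u=np.array([np.cos(ang),np.sin(ang)]);v=np.array([-u[1],u[0]])
        b=np.array([[*(np.array(rim)+u*(.09+i)+v*j),.14] for i,j in [(-.013,-.006),(-.013,.006),(.013,.006),(.013,-.006),(-.013,-.006)]])
        draw(z,c,b,(255,0,255),off,f); b=b-[0,0,.056]; draw(z,c,b,(255,255,0),off,f)
    cv2.imwrite(fn,z)
E
python3 - <<'E'
from h import *
a=np.arctan2(-.086,-.0224)
t=cv2.imread("pics/top0.png");s=cv2.imread("pics/scene0.png")
overlay(t,cam('top'),[.4841,.1873],[.563,-.1516],a,(110,110),(320,150),2.5,"pics/ot1.png")
overlay(s,cam('scene'),[.4841,.1873],[.563,-.1516],a,(160,140),(220,230),2.6,"pics/os1.png")
E
```

```text
(no output)
```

View pics/ot1.png

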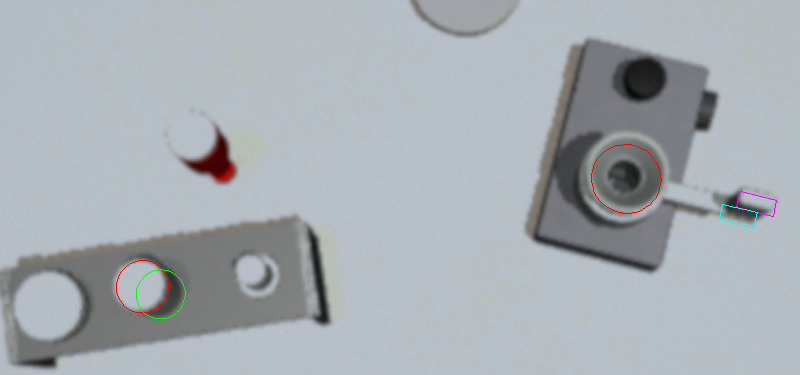

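View pics/os1.png

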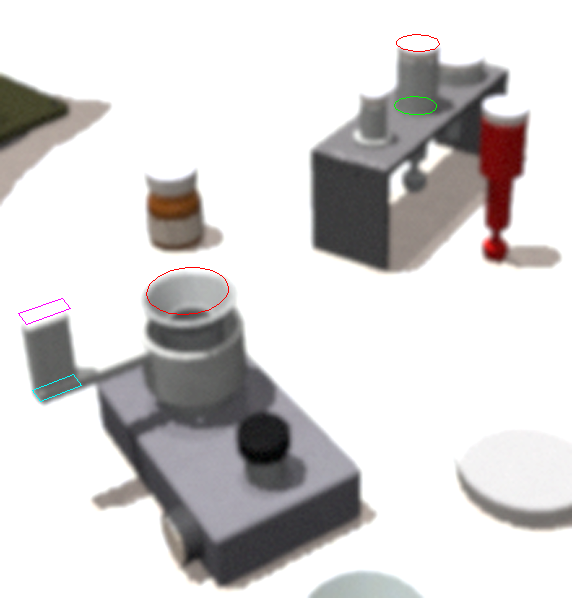

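```bash
cat >> h.py <<'E'
def down(yawy):  # tool pointing down, tool y at world angle yawy
    y=np.array([np.cos(yawy),np.sin(yawy),0]);x=np.array([0,0,-1.]);return np.c_[x,y,np.cross(x,y)]
def plan(way,start=None,lim=.95):
    """way: list of (xyz, yawy_deg); prints rows"""
    st=monitor.observe()
    if start is None:
        p=np.array(st['tool_pos']); Rm=R.from_rotvec(st['orientation']).as_matrix()
        yaw=np.degrees(np.arctan2(Rm[1,1],Rm[0,1]))
    else: p,yaw=np.array(start[0]),start[1]
    rows=[]
    for q,yt in way:
        q=np.array(q,float); dy=(yt-yaw+180)%360-180
        n=1
        while True:
            pp,yy=p.copy(),yaw; rr=[];ok=True
            for i in range(n):
                tgt=p*0+p+(q-p)*(i+1)/n; ty=yaw+dy*(i+1)/n
                d=down(np.radians(yy)).T@(tgt-pp)/.03; turn=-(ty-yy)/8
                d=d.round(2);turn=round(turn,2)
                if max(abs(d).max(),abs(turn))>lim: ok=False;break
                pp=pp+down(np.radians(yy))@d*.03; yy=yy-turn*8
                rr.append([[float(v)+0. for v in d],turn+0.])
            if ok:break
            n+=1
        rows+=rr;p,yaw=pp,yy
    for i in range(0,len(rows),10): print(str(rows[i:i+10]).replace(' ',''))
    print('end',p.round(4),round(yaw,2),'rows',len(rows),'t',st['t'])
E
python3 - <<'E'
from h import *
plan([([.42,-.2,.30],-30),([.484,.187,.30],9)])
E
```

```text
[[[0.01,-0.62,-0.69],np.float64(-0.32)],[[0.0,-0.59,-0.71],np.float64(-0.32)],[[0.01,-0.55,-0.74],np.float64(-0.31)],[[0.0,-0.53,-0.77],np.float64(-0.32)],[[0.01,-0.49,-0.78],np.float64(-0.32)],[[0.0,-0.45,-0.81],np.float64(-0.32)],[[0.01,-0.41,-0.83],np.float64(-0.32)],[[0.01,-0.38,-0.84],np.float64(-0.31)],[[0.0,-0.35,-0.87],np.float64(-0.32)],[[0.01,-0.3,-0.87],np.float64(-0.32)]]
[[[0.0,-0.26,-0.89],np.float64(-0.32)],[[0.01,-0.23,-0.9],np.float64(-0.32)],[[0.0,-0.18,-0.9],np.float64(-0.31)],[[0.01,-0.15,-0.92],np.float64(-0.32)],[[0.01,-0.1,-0.92],np.float64(-0.32)],[[0.0,-0.06,-0.92],np.float64(-0.32)],[[0.0,-0.33,-0.87],np.float64(-0.35)],[[0.0,-0.28,-0.89],np.float64(-0.35)],[[0.0,-0.25,-0.91],np.float64(-0.34)],[[0.0,-0.19,-0.91],np.float64(-0.35)]]
[[[0.0,-0.16,-0.92],np.float64(-0.35)],[[0.0,-0.11,-0.93],np.float64(-0.35)],[[0.0,-0.06,-0.93],np.float64(-0.35)],[[0.0,-0.02,-0.93],np.float64(-0.34)],[[0.0,0.03,-0.94],np.float64(-0.35)],[[0.0,0.07,-0.93],np.float64(-0.35)],[[0.0,0.12,-0.93],np.float64(-0.35)],[[0.0,0.16,-0.92],np.float64(-0.35)],[[0.0,0.21,-0.91],np.float64(-0.34)],[[0.0,0.25,-0.9],np.float64(-0.35)]]
end [0.484  0.1871 0.3001] 8.98 rows 30 t 1.55
```

Emit:
{"name": "jog_arm", "arguments": {
  "series": [
    [[0.01,-0.62,-0.69],-0.32],
    [[0,-0.59,-0.71],-0.32],
    [[0.01,-0.55,-0.74],-0.32],
    [[0,-0.53,-0.77],-0.32],
    [[0.01,-0.49,-0.78],-0.32],
    [[0,-0.45,-0.81],-0.32],
    [[0.01,-0.41,-0.83],-0.32],
    [[0,-0.38,-0.84],-0.32],
    [[0,-0.35,-0.87],-0.32],
    [[0,-0.3,-0.87],-0.32]
  ],
  "fingers": 1
}}

```text
t: 2.8
tool_pos: [0.3402, -0.3453, 0.3017]
orientation: [1.76, 0.728, -1.76]
contact_force: [-0.1, -0.2, 0.1]
width: 0.0881
```

Emit:
{"name": "jog_arm", "arguments": {
  "series": [
    [[0,-0.26,-0.89],-0.32],
    [[0,-0.23,-0.9],-0.32],
    [[0,-0.18,-0.9],-0.32],
    [[0,-0.15,-0.92],-0.32],
    [[0,-0.1,-0.92],-0.32],
    [[0,-0.06,-0.92],-0.32],
    [[0,-0.33,-0.87],-0.35],
    [[0,-0.28,-0.89],-0.35],
    [[0,-0.25,-0.91],-0.35],
    [[0,-0.19,-0.91],-0.35]
  ]
}}

```text
t: 4.05
tool_pos: [0.4374, -0.0881, 0.3017]
orientation: [1.443, 1.039, -1.442]
contact_force: [0.1, 0.3, 0.5]
width: 0.0883
```

Emit:
{"name": "jog_arm", "arguments": {
  "series": [
    [[0,-0.16,-0.92],-0.35],
    [[0,-0.11,-0.93],-0.35],
    [[0,-0.06,-0.93],-0.35],
    [[0,-0.02,-0.93],-0.35],
    [[0,0.03,-0.94],-0.35],
    [[0,0.07,-0.93],-0.35],
    [[0,0.12,-0.93],-0.35],
    [[0,0.16,-0.92],-0.35],
    [[0,0.21,-0.91],-0.35],
    [[0,0.25,-0.9],-0.35]
  ]
}}

```text
t: 5.3
tool_pos: [0.4811, 0.1888, 0.3016]
orientation: [1.086, 1.283, -1.086]
contact_force: [0.4, -0.3, -0.5]
width: 0.0881
```

```bash
python3 - <<'E'
from h import *
s=monitor.observe(); im=imaging.grab_frame('wrist'); c=cam('wrist',s)
Rm=R.from_rotvec(s['orientation']).as_matrix()
print(s['t'],s['tool_pos'],np.degrees(np.arctan2(Rm[1,1],Rm[0,1])),Rm[:,0],s['joints'].round(2))
im=im[:,:,::-1]; cv2.imwrite('pics/w1.png',im)
print(proj(c,[[.4841,.1873,.153],[.4841,.1873,.095]]))
overlay(im,c,[.4841,.1873],None,0,(0,0),(560,420),1.4,"pics/ow1.png")
E
```

```text
5.3 [0.4810883  0.18879127 0.30161579] 9.533342464297288 [ 4.26115431e-04 -1.23289267e-04 -9.99999902e-01] [-0.14  0.59 -0.52  1.88  0.4   0.78 -0.71]
[[284.62155292 218.02322476]
 [284.37394941 198.75539907]]
```

View pics/ow1.png

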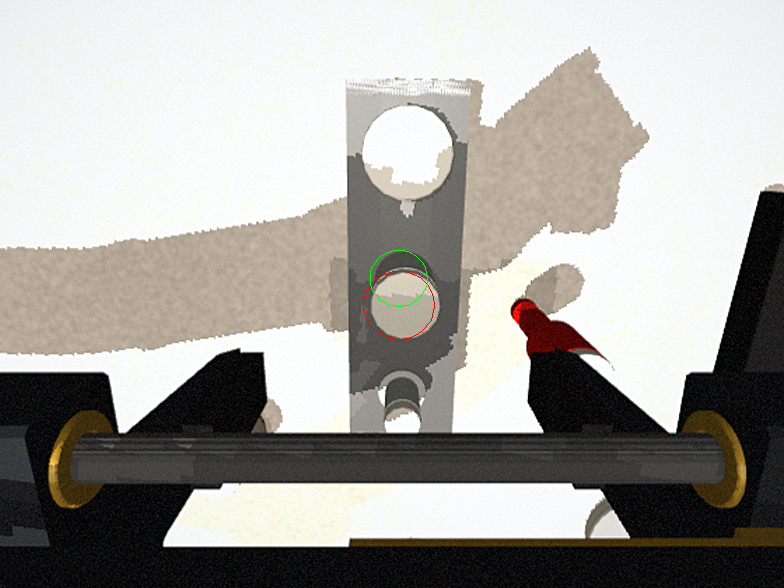

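```bash
python3 - <<'E'
from h import *
s=monitor.observe(); imaging.grab_frame('wrist'); s2=monitor.observe()
print(s['tool_pos'],s2['tool_pos'],s2['joint_vel'].round(3))
c=cam('wrist',s2)
p=atz(c,(289.3,217.1),.153);print(p)
for d in imaging.search_frame('wrist','plug_center'): print(d)
plan([([.487,.1875,.171],9.5)])
E
```

```text
[0.48134128 0.19362106 0.30207824] [0.48096669 0.19154386 0.3018921 ] [ 0.039 -0.015  0.049  0.048  0.005  0.012 -0.001]
[0.48729118 0.19176802 0.153     ]
{'extent': [265.5, 187.0, 46.4, 57.0], 'score': 0.87}
{'extent': [366.1, 219.3, 67.5, 54.4], 'score': 0.81}
[[[0.87,0.04,0.02],np.float64(0.0)],[[0.87,0.04,0.02],np.float64(0.0)],[[0.87,0.04,0.01],np.float64(0.0)],[[0.87,0.04,0.02],np.float64(0.01)],[[0.87,0.03,0.02],np.float64(0.0)]]
end [0.4869 0.1875 0.1711] 9.48 rows 5 t 5.45
```

Emit:
{"name": "jog_arm", "arguments": {
  "series": [
    [[0.7,0.15,0],0],
    [[0.7,0,0],0],
    [[0,0,0],0],
    [[0,0,0],0]
  ],
  "fingers": 0.5
}}

```text
t: 5.95
tool_pos: [0.4855, 0.1881, 0.2601]
orientation: [1.088, 1.282, -1.087]
contact_force: [1.1, 0.4, -0.3]
width: 0.0662
```

```bash
python3 - <<'E'
from h import *
s=monitor.observe(); im=imaging.grab_frame('wrist'); c=cam('wrist',s)
print(s['t'],s['tool_pos'],s['width'],s['joint_vel'].round(3))
im=im[:,:,::-1]; cv2.imwrite('pics/w2.png',im)
overlay(im,c,[.487,.189],None,0,(160,80),(260,280),2.1,"pics/ow2.png")
print(monitor.observe()['tool_pos'])
E
```

```text
5.95 [0.48552587 0.1880552  0.26011068] 0.06621087540138627 [-0.003 -0.007 -0.005 -0.011  0.002 -0.003 -0.001]
[0.48564507 0.18835696 0.26030989]
```

View pics/ow2.png

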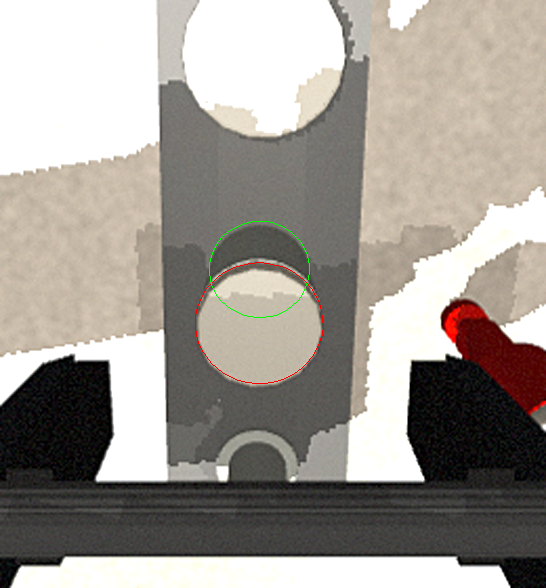

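Emit:
{"name": "jog_arm", "arguments": {
  "series": [
    [[0.8,0.04,-0.02],0],
    [[0.8,0,0],0],
    [[0.8,0,0],0],
    [[0.55,0,0],0],
    [[0,0,0],0],
    [[0,0,0],0]
  ]
}}

```text
t: 6.75
tool_pos: [0.4869, 0.1897, 0.172]
orientation: [1.088, 1.282, -1.085]
contact_force: [0.2, -0.3, 0.4]
width: 0.066
```

Emit:
{"name": "jog_arm", "arguments": {
  "series": [
    [[0,0,0],0],
    [[0,0,0],0],
    [[0,0,0],0],
    [[0,0,0],0]
  ],
  "fingers": -1,
  "grip_force": 30
}}

```text
t: 7.25
tool_pos: [0.4863, 0.1894, 0.1712]
orientation: [1.086, 1.283, -1.087]
contact_force: [-1.7, -0.7, 2.7]
width: 0.0354
```

Emit:
{"name": "jog_arm", "arguments": {
  "series": [
    [[-0.4,0,0],0],
    [[-0.7,0,0],0],
    [[-0.9,0,0],0],
    [[-0.9,0,0],0],
    [[-0.9,0,0],0],
    [[-0.9,0,0],0],
    [[-0.6,0,0],0],
    [[0,0,0],0]
  ]
}}

```text
t: 8.25
tool_pos: [0.4867, 0.1898, 0.3315]
orientation: [1.089, 1.281, -1.084]
contact_force: [0.4, 0.1, -2.2]
width: 0.0354
```

```bash
python3 - <<'E'
from h import *
s=monitor.observe();print(s['t'],s['tool_pos'],s['width'],s['contact_force'])
for n in ['scene','wrist']:
    im=imaging.grab_frame(n)[:,:,::-1]
    if n=='scene': im=cv2.resize(im[60:300,160:400],None,fx=2.3,fy=2.3,interpolation=cv2.INTER_CUBIC)
    cv2.imwrite(f'pics/{n}3.png',im)
plan([([.563,-.152,.333],-15)])
E
```

```text
8.25 [0.48670005 0.18976362 0.33145725] 0.03544217773818515 [ 0.43954869  0.12358123 -2.22625361]
[[[-0.01,0.05,0.9],np.float64(0.24)],[[-0.01,0.08,0.89],np.float64(0.23)],[[-0.01,0.11,0.89],np.float64(0.24)],[[0.0,0.14,0.88],np.float64(0.23)],[[-0.01,0.17,0.88],np.float64(0.24)],[[-0.01,0.2,0.88],np.float64(0.23)],[[-0.01,0.22,0.87],np.float64(0.24)],[[-0.01,0.26,0.86],np.float64(0.23)],[[-0.01,0.28,0.85],np.float64(0.24)],[[-0.01,0.31,0.84],np.float64(0.23)]]
[[[0.0,0.33,0.83],np.float64(0.24)],[[-0.01,0.37,0.82],np.float64(0.23)],[[-0.01,0.39,0.81],np.float64(0.24)]]
end [ 0.563  -0.1521  0.3329] -15.03 rows 13 t 8.35
```

View pics/scene3.png

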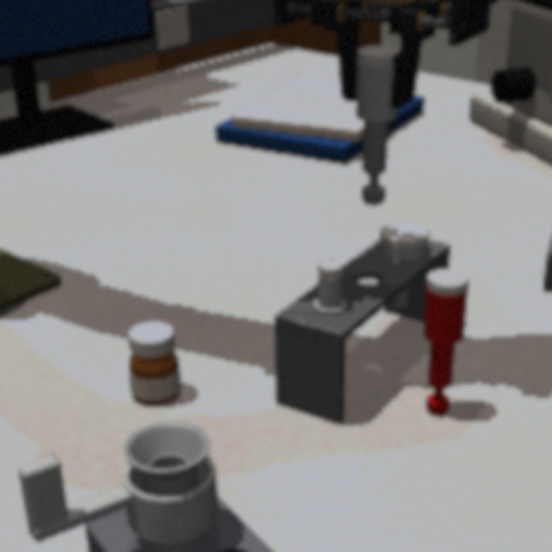

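View pics/wrist3.png

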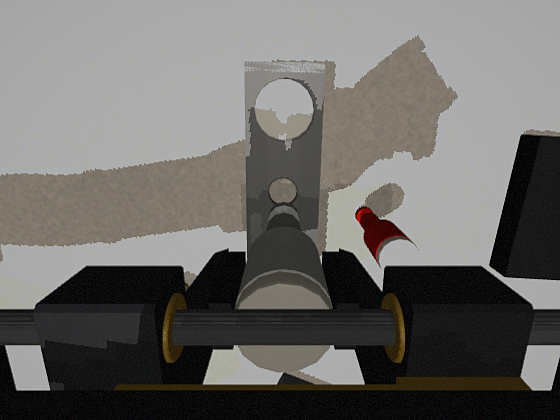

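Emit:
{"name": "jog_arm", "arguments": {
  "series": [
    [[0,0.05,0.9],0.24],
    [[0,0.08,0.89],0.24],
    [[0,0.11,0.89],0.24],
    [[0,0.14,0.88],0.24],
    [[0,0.17,0.88],0.24],
    [[0,0.2,0.88],0.24],
    [[0,0.22,0.87],0.24],
    [[0,0.26,0.86],0.24],
    [[0,0.28,0.85],0.24],
    [[0,0.31,0.84],0.24]
  ]
}}

```text
t: 9.6
tool_pos: [0.5444, -0.0739, 0.3287]
orientation: [1.333, 1.125, -1.336]
contact_force: [-0.2, 0.5, -2.2]
width: 0.0354
```

Emit:
{"name": "jog_arm", "arguments": {
  "series": [
    [[0,0.33,0.83],0.24],
    [[0,0.38,0.82],0.24],
    [[0,0.44,0.8],0.24],
    [[0,0,0],0],
    [[0,0,0],0],
    [[0,0,0],0]
  ]
}}

```text
t: 10.35
tool_pos: [0.5638, -0.1508, 0.33]
orientation: [1.405, 1.071, -1.404]
contact_force: [0.0, -0.1, -2.4]
width: 0.0356
```

```bash
python3 - <<'E'
from h import *
s=monitor.observe(); im=imaging.grab_frame('wrist')[:,:,::-1]; c=cam('wrist',s)
print(s['t'],s['tool_pos'],s['width'],s['orientation'])
overlay(im,c,None,[.5655,-.150],np.radians(-105),(100,20),(360,320),1.7,"pics/ow4.png")
for n in ['scene','top']:
    im=imaging.grab_frame(n)[:,:,::-1]; cv2.imwrite(f'pics/{n}4.png',im)
print(monitor.observe()['tool_pos'])
E
```

```text
10.35 [ 0.56382072 -0.15084797  0.33001932] 0.03562456529617989 [ 1.40464169  1.07081901 -1.40407456]
[ 0.56388489 -0.15135226  0.33014168]
```

View pics/ow4.png

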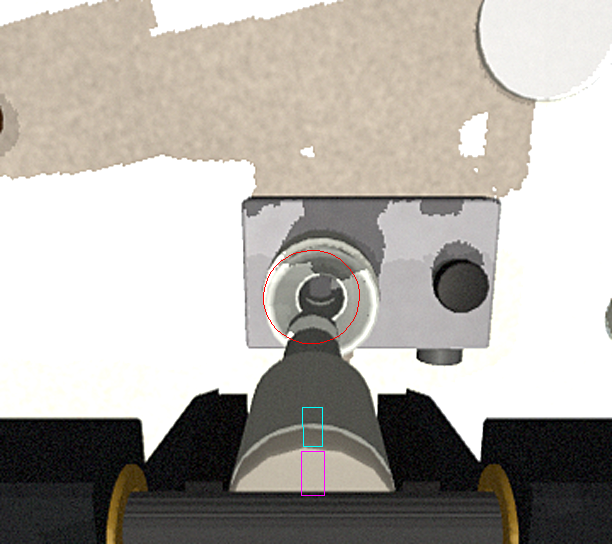

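View pics/scene4.png

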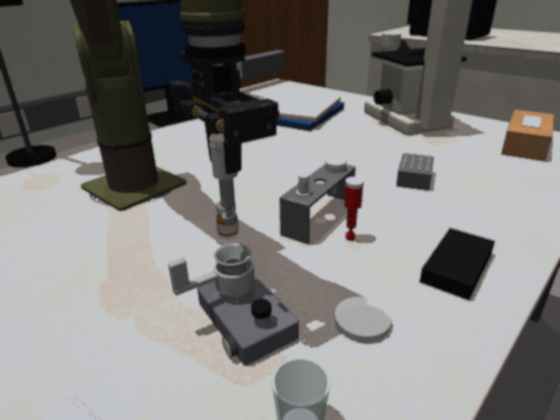

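```bash
python3 - <<'E'
from h import *
s=monitor.observe(); im=imaging.grab_frame('wrist')[:,:,::-1]; c=cam('wrist',s); cv2.imwrite('pics/w5.png',im)
s=dict(s); 
z=[]
for rim in ([.5655,-.150],[.570,-.1515]):
    overlay(im,c,None,rim,np.radians(-105),(225,140),(130,110),4,"pics/tmp.png"); z.append(cv2.imread("pics/tmp.png")[:,:390])
cv2.imwrite("pics/ow5.png",np.hstack(z))
z=[]
for rim in ([.563,-.1516],[.570,-.1515]):
  overlay(cv2.imread("pics/scene0.png"),cam('scene'),None,rim,np.radians(-105),(160,220),(110,80),3.6,"pics/tmp.png");a=cv2.imread("pics/tmp.png")
  overlay(cv2.imread("pics/top0.png"),cam('top'),None,rim,np.radians(-105),(320,140),(110,80),3.6,"pics/tmp.png");z.append(np.vstack([a,cv2.imread("pics/tmp.png")]))
cv2.imwrite("pics/o5.png",np.hstack(z))
E
```

```text
(no output)
```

View pics/ow5.png

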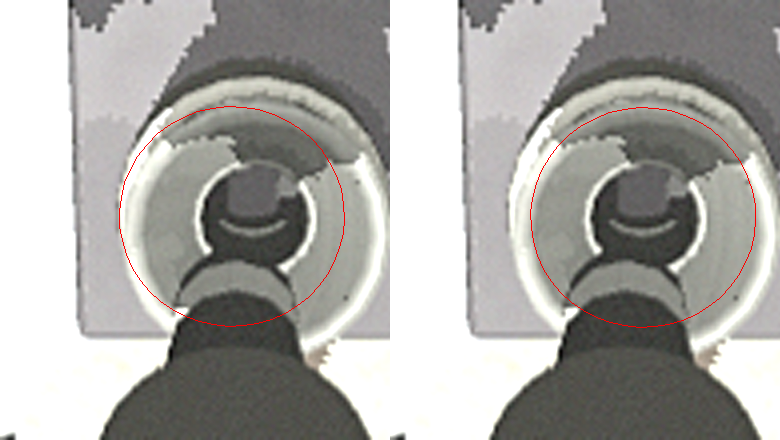

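View pics/o5.png

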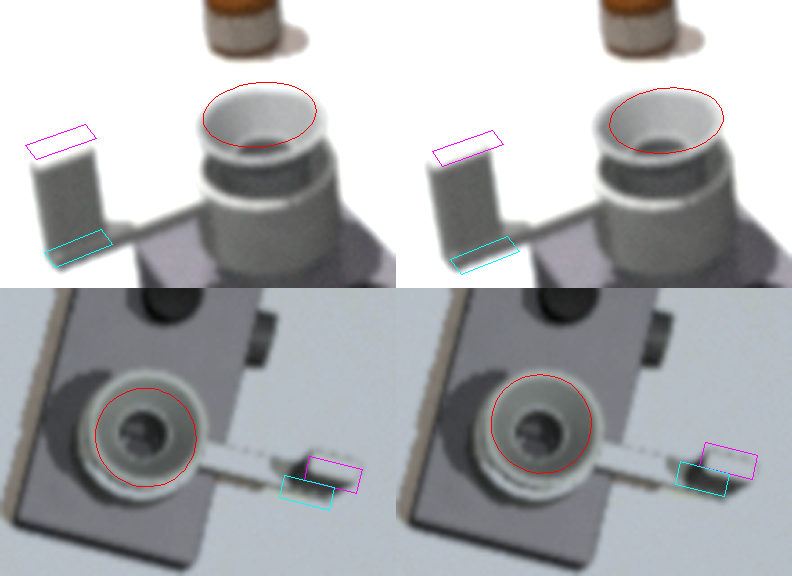

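```bash
python3 - <<'E'
from h import *
s=monitor.observe(); c=cam('wrist',s)
print(s['tool_pos'],atz(c,(225+254/4,140+236/4),.118),atz(c,(225+256/4,140+218/4),.100))
im=cv2.imread('pics/w5.png');z=[]
for rim in ([.5715,-.1550],[.569,-.154]):
    overlay(im,c,None,rim,np.radians(-105),(225,140),(130,110),4,"pics/tmp.png"); a=cv2.imread("pics/tmp.png")
    draw(a,c,circ([*rim,.100],.0125),(255,0,0),(225,140),4);draw(a,c,circ([*rim,.118],.029),(0,255,0),(225,140),4);z.append(a[:,:390])
cv2.imwrite("pics/ow6.png",np.hstack(z))
z=[]
for rim in ([.5715,-.155],[.568,-.154]):
  overlay(cv2.imread("pics/scene0.png"),cam('scene'),None,rim,np.radians(-105),(160,220),(110,80),3.6,"pics/tmp.png");a=cv2.imread("pics/tmp.png")
  overlay(cv2.imread("pics/top0.png"),cam('top'),None,rim,np.radians(-105),(320,140),(110,80),3.6,"pics/tmp.png");z.append(np.vstack([a,cv2.imread("pics/tmp.png")]))
cv2.imwrite("pics/o6.png",np.hstack(z))
E
```

```text
[ 0.56389834 -0.15150014  0.33016262] [ 0.56952717 -0.15581104  0.118     ] [ 0.57022647 -0.156024    0.1       ]
```

View pics/ow6.png

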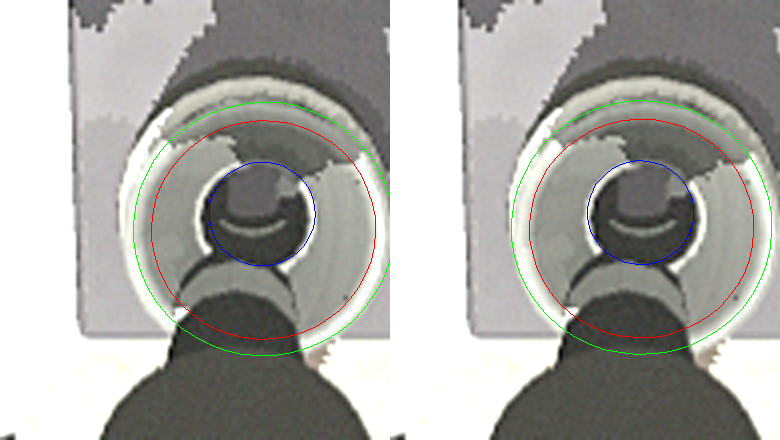

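View pics/o6.png

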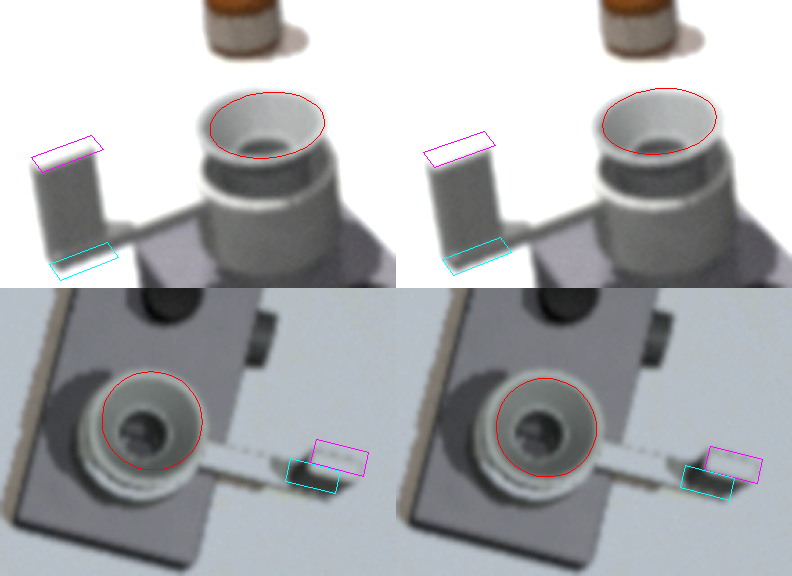

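Emit:
{"name": "jog_arm", "arguments": {
  "series": [
    [[0.3,0.19,0.07],0],
    [[0.5,0,0],0],
    [[0.5,0,0],0],
    [[0.5,0,0],0],
    [[0.2,0,0],0],
    [[0,0,0],0]
  ]
}}

```text
t: 11.3
tool_pos: [0.5687, -0.1556, 0.2695]
orientation: [1.405, 1.07, -1.406]
contact_force: [-0.3, -0.2, -1.3]
width: 0.0355
```

```bash
python3 - <<'E'
from h import *
s=monitor.observe(); im=imaging.grab_frame('wrist')[:,:,::-1]; c=cam('wrist',s); cv2.imwrite('pics/w7.png',cv2.resize(im[120:330,180:390],None,fx=2.8,fy=2.8))
im=imaging.grab_frame('scene')[:,:,::-1];cv2.imwrite('pics/s7.png',cv2.resize(im[180:320,150:290],None,fx=4,fy=4,interpolation=cv2.INTER_CUBIC))
print(s['t'],s['tool_pos'],s['contact_force'],s['ft_torque'])
E
```

```text
11.3 [ 0.56869234 -0.15556744  0.26950678] [-0.33898476 -0.22146368 -1.33676095] [-0.01978188 -0.08300283 -0.05291663]
```

View pics/w7.png

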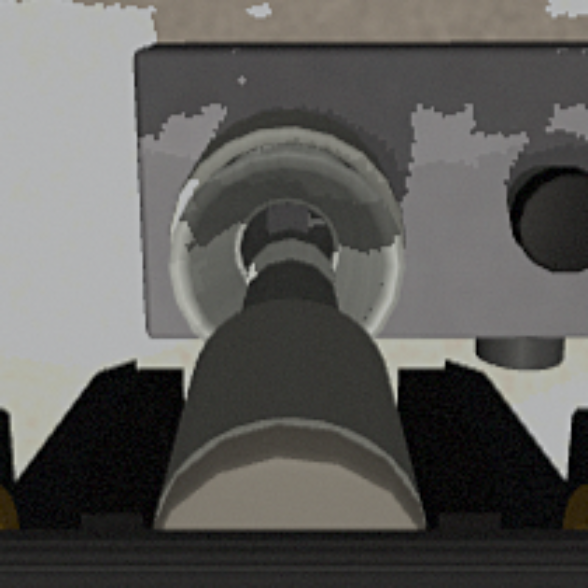

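View pics/s7.png

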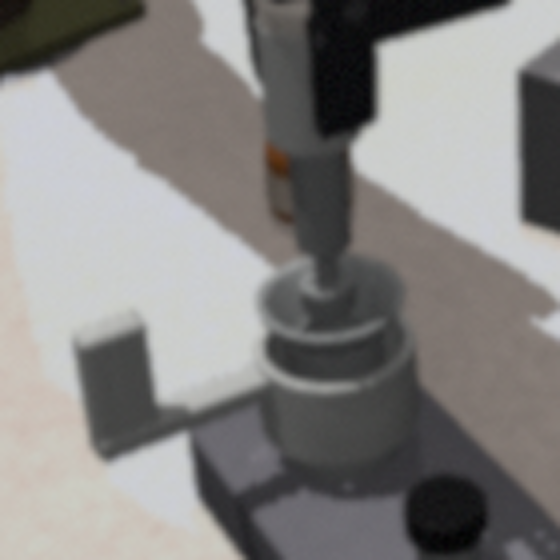

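Emit:
{"name": "jog_arm", "arguments": {
  "series": [
    [[0.3,0,0],0],
    [[0.3,0,0],0],
    [[0.3,0,0],0],
    [[0.3,0,0],0],
    [[0,0,0],0]
  ]
}}

```text
t: 12.02
tool_pos: [0.5683, -0.1555, 0.233]
orientation: [1.405, 1.071, -1.407]
contact_force: [-0.5, 1.6, -1.5]
width: 0.035
```

Emit:
{"name": "jog_arm", "arguments": {
  "series": [
    [[0.2,0,0],0],
    [[0.15,0,0],0],
    [[0,0,0],0],
    [[0,0,0],0]
  ]
}}

```text
t: 12.52
tool_pos: [0.5688, -0.1555, 0.2235]
orientation: [1.406, 1.069, -1.406]
contact_force: [0.1, 1.6, -2.3]
width: 0.0352
```

Emit:
{"name": "jog_arm", "arguments": {
  "series": [
    [[0.1,0,0],0],
    [[0,0,0],0],
    [[0,0,0],0]
  ]
}}

```text
t: 12.9
tool_pos: [0.5689, -0.1555, 0.2211]
orientation: [1.406, 1.069, -1.405]
contact_force: [-1.8, 2.7, 5.1]
width: 0.0353
```

Emit:
{"name": "jog_arm", "arguments": {
  "series": [
    [[0,0,0],0],
    [[0,0,0],0],
    [[0,0,0],0],
    [[0,0,0],0]
  ],
  "fingers": 0.5
}}

```text
t: 13.4
tool_pos: [0.5689, -0.1559, 0.2204]
orientation: [1.406, 1.069, -1.406]
contact_force: [-0.6, -0.7, 0.8]
width: 0.0665
```

```bash
python3 - <<'E'
from h import *
s=monitor.observe(); im=imaging.grab_frame('wrist')[:,:,::-1]; c=cam('wrist',s); cv2.imwrite('pics/w8.png',cv2.resize(im[120:400,100:460],None,fx=2,fy=2))
im=imaging.grab_frame('scene')[:,:,::-1];cv2.imwrite('pics/s8.png',cv2.resize(im[160:320,150:310],None,fx=3.6,fy=3.6,interpolation=cv2.INTER_CUBIC))
print(s['t'],s['tool_pos'],s['contact_force'],s['width'])
E
```

```text
13.4 [ 0.56885603 -0.15586384  0.22041398] [-0.55079191 -0.65072479  0.82931825] 0.06645933966016156
```

View pics/w8.png

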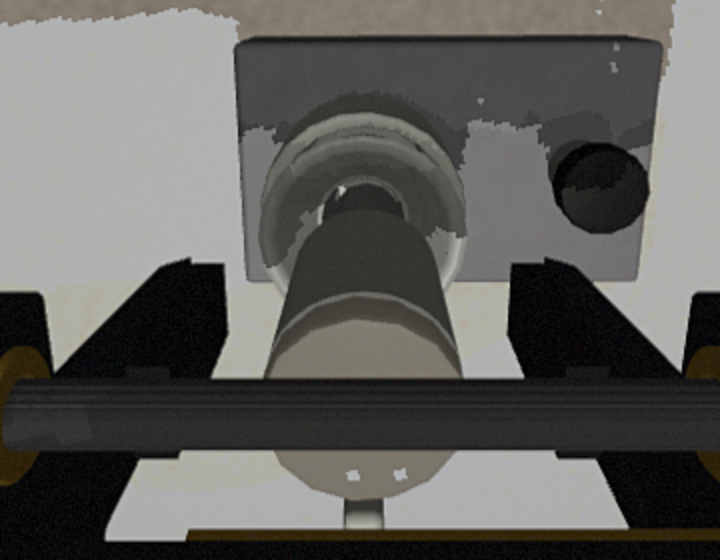

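View pics/s8.png

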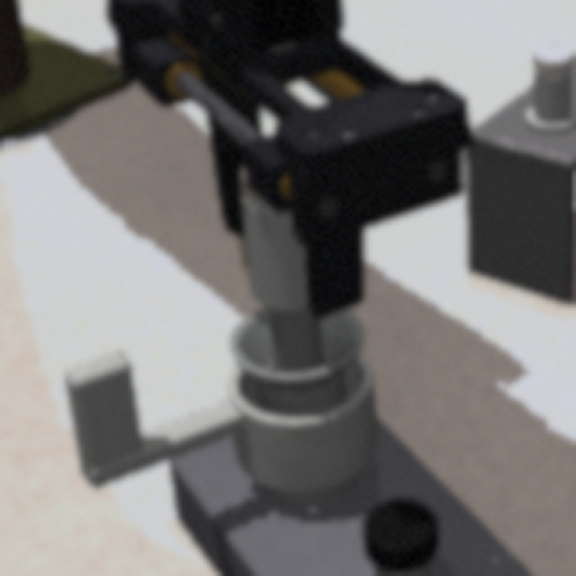

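Emit:
{"name": "jog_arm", "arguments": {
  "series": [
    [[-0.4,0,0],0],
    [[-0.6,0,0],0],
    [[-0.7,0,0],0],
    [[-0.7,0,0],0],
    [[0,0,0],0],
    [[0,0,0.7],0],
    [[0,0,0.8],0],
    [[0,0,0.8],0],
    [[0,0,0.7],0],
    [[0,0,0],0]
  ]
}}

```text
t: 14.75
tool_pos: [0.5434, -0.2453, 0.2917]
orientation: [1.407, 1.067, -1.411]
contact_force: [1.4, 0.5, -0.5]
width: 0.0659
```

Emit:
{"name": "jog_arm", "arguments": {
  "series": [
    [[0,0,0],0],
    [[0,0,0],0]
  ]
}}

```text
t: 15.0
tool_pos: [0.5452, -0.2411, 0.2926]
orientation: [1.405, 1.07, -1.404]
contact_force: [0.4, 0.0, 0.6]
width: 0.0664
```

```bash
python3 - <<'E'
from h import *
s=monitor.observe(); im=imaging.grab_frame('wrist')[:,:,::-1]; c=cam('wrist',s); cv2.imwrite('pics/w9r.png',im)
Rm=R.from_rotvec(s['orientation']).as_matrix(); print(np.degrees(np.arctan2(Rm[1,1],Rm[0,1])))
overlay(im,c,None,[.569,-.155],np.radians(-104.4),(0,0),(560,420),1.4,"pics/w9.png")
im=imaging.grab_frame('scene')[:,:,::-1];cv2.imwrite('pics/s9.png',cv2.resize(im[160:320,130:290],None,fx=3.6,fy=3.6,interpolation=cv2.INTER_CUBIC))
im=imaging.grab_frame('top')[:,:,::-1];cv2.imwrite('pics/t9.png',im)
print(s['t'],s['tool_pos'],s['contact_force'],s['width'])
E
```

```text
-15.383314752839535
15.0 [ 0.5452119  -0.24105349  0.29259186] [0.42515911 0.03533415 0.58009747] 0.06640629879288411
```

View pics/w9.png

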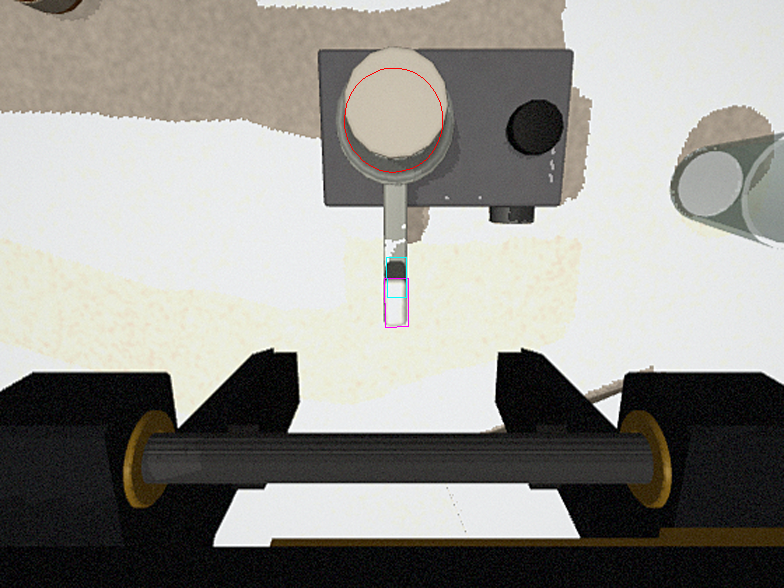

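View pics/s9.png

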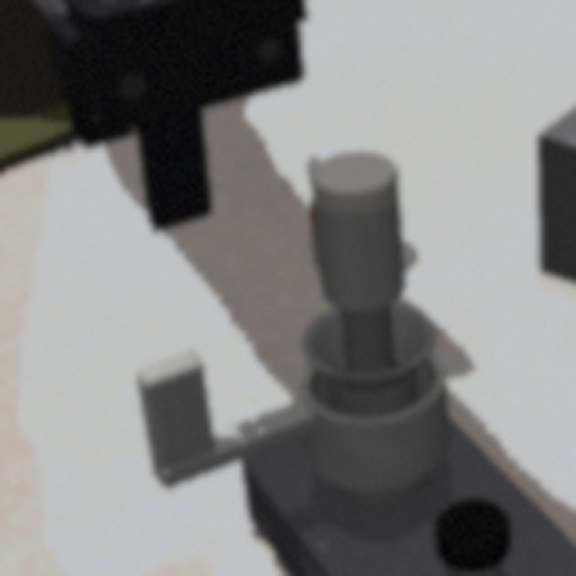

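Emit:
{"name": "jog_arm", "arguments": {
  "series": [
    [[0.5,0.05,0.02],0],
    [[0.7,0,0],0],
    [[0.7,0,0],0],
    [[0.6,0,0],0],
    [[0.3,0,0],0],
    [[0,0,0],0],
    [[0,0,0],0]
  ],
  "fingers": -1
}}

```text
t: 16.02
tool_pos: [0.5465, -0.2434, 0.2091]
orientation: [1.406, 1.068, -1.405]
contact_force: [0.4, 0.6, 0.2]
width: 0.0004
```

```bash
python3 - <<'E'
from h import *
s=monitor.observe()
im=imaging.grab_frame('scene')[:,:,::-1];cv2.imwrite('pics/s10.png',cv2.resize(im[160:320,130:290],None,fx=3.6,fy=3.6,interpolation=cv2.INTER_CUBIC))
print(s['t'],s['tool_pos'],s['contact_force'],s['width'])
E
```

```text
16.025 [ 0.54653199 -0.24341048  0.20910097] [0.44281891 0.6228812  0.19427708] 0.00036884529323510387
```

View pics/s10.png

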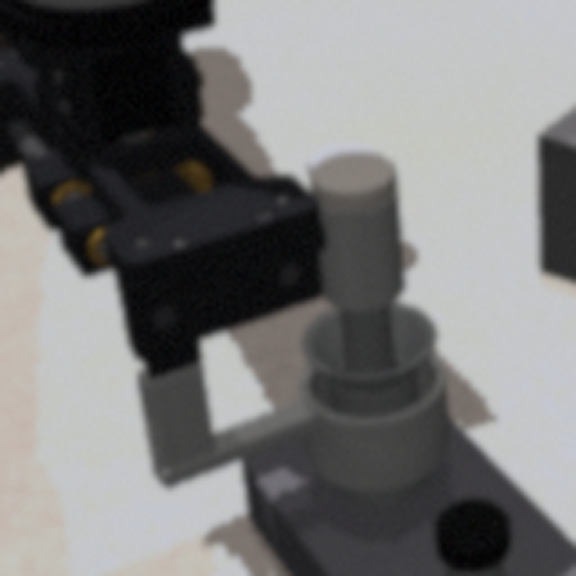

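Emit:
{"name": "jog_arm", "arguments": {
  "series": [
    [[0.1,0,0],0],
    [[0.1,0,0],0],
    [[0.1,0,0],0],
    [[0,0,0],0]
  ]
}}

```text
t: 16.58
tool_pos: [0.5463, -0.2435, 0.2002]
orientation: [1.406, 1.068, -1.405]
contact_force: [-0.8, -0.2, 7.1]
width: 0.0006
```

Emit:
{"name": "jog_arm", "arguments": {
  "series": [
    [[0.12,0,0],0],
    [[0.12,0,0],0],
    [[0.11,0,0],0],
    [[0,0,0],0],
    [[0,0,0],0]
  ]
}}

```text
t: 17.2
tool_pos: [0.5464, -0.2435, 0.1904]
orientation: [1.406, 1.067, -1.405]
contact_force: [-2.2, 0.3, 10.2]
width: 0.0004
```

```bash
python3 - <<'E'
from h import *
s=monitor.observe()
im=imaging.grab_frame('scene')[:,:,::-1];cv2.imwrite('pics/s11.png',cv2.resize(im[160:320,130:290],None,fx=3.6,fy=3.6,interpolation=cv2.INTER_CUBIC))
print(s['t'],s['tool_pos'],s['contact_force'],s['width'])
E
```

```text
17.2 [ 0.54635613 -0.24351228  0.19036618] [-2.2490711   0.31576072 10.23460009] 0.0003734939171315993
```

View pics/s11.png

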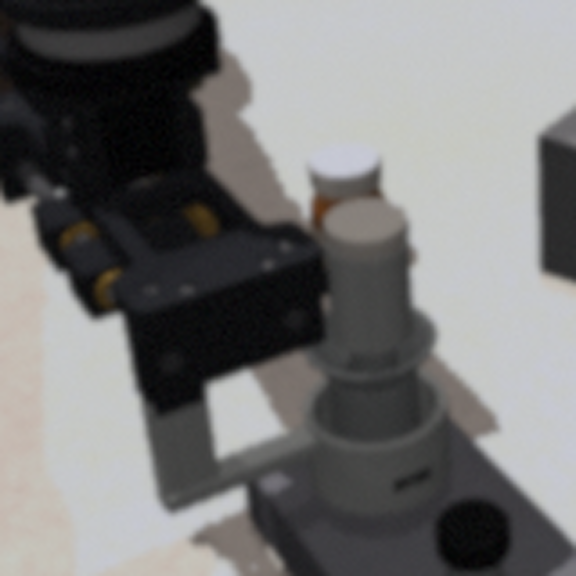

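Emit:
{"name": "jog_arm", "arguments": {
  "series": [
    [[0.06,0,0],0],
    [[0,0,0],0],
    [[0,0,0],0],
    [[0,0,0],0]
  ]
}}

```text
t: 17.75
tool_pos: [0.5464, -0.2435, 0.1887]
orientation: [1.406, 1.067, -1.405]
contact_force: [-4.0, 1.4, 10.6]
width: 0.0003
```

Emit:
{"name": "jog_arm", "arguments": {
  "series": [
    [[-0.3,0,0],0],
    [[-0.4,0,0],0],
    [[-0.5,0,0],0],
    [[-0.7,0,0],0],
    [[-0.8,0,0],0],
    [[-0.8,0,0],0],
    [[0,0,0],0],
    [[0,0,0],0]
  ]
}}

```text
t: 18.75
tool_pos: [0.5455, -0.2434, 0.2915]
orientation: [1.405, 1.07, -1.407]
contact_force: [-0.1, -0.6, -0.2]
width: 0.0007
```

```bash
python3 - <<'E'
from h import *
s=monitor.observe()
im=imaging.grab_frame('scene')[:,:,::-1]
z=cv2.resize(im[160:320,130:290],None,fx=3.6,fy=3.6,interpolation=cv2.INTER_CUBIC);c=cam('scene')
cv2.imwrite('pics/s12.png',z)
w=imaging.grab_frame('wrist')[:,:,::-1]; cw=cam('wrist',s)
overlay(w,cw,[.569,-.155],[.569,-.155],np.radians(-104.4),(0,0),(560,420),1.4,"pics/w12.png",stemend=.040)
print(s['t'],s['tool_pos'],s['contact_force'],s['width'])
E
```

```text
18.75 [ 0.54553085 -0.24336534  0.29154599] [-0.13536618 -0.62936804 -0.17815809] 0.0006557448911453866
```

View pics/s12.png

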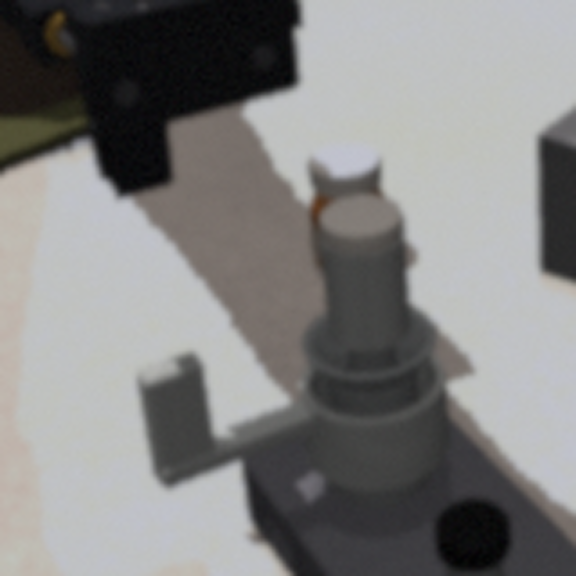

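View pics/w12.png

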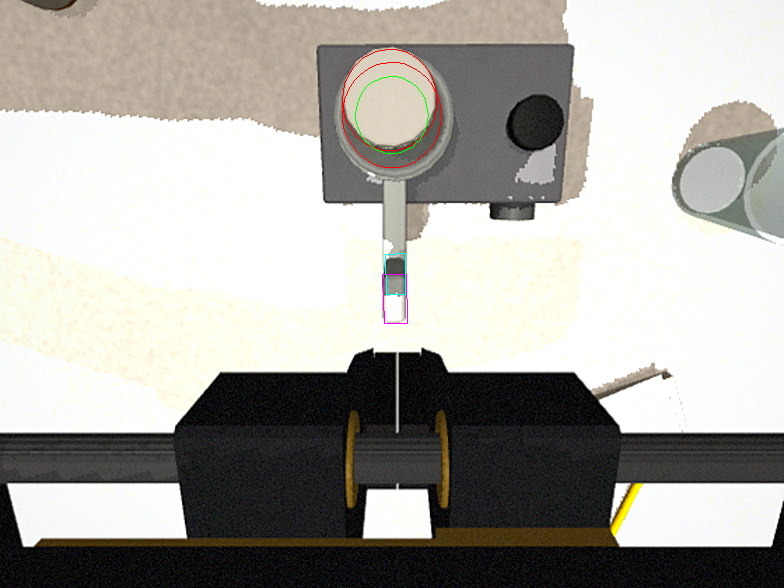

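```bash
python3 - <<'E'
from h import *
a=cv2.imread('pics/s9.png',0);b=cv2.imread('pics/s12.png',0);m=cv2.imread('pics/s11.png',0)
def tm(A,B,box,name):
    x0,y0,x1,y1=box;r=cv2.matchTemplate(B,A[y0:y1,x0:x1],cv2.TM_CCOEFF_NORMED);_,v,_,l=cv2.minMaxLoc(r);print(name,np.array([l[0]-x0,l[1]-y0])/3.6,round(v,3))
tm(a,b,(120,340,240,500),'tab up->now'); tm(a,m,(140,420,250,500),'tab up->down')
tm(a,b,(310,380,450,500),'sleeve');
tm(a,b,(300,145,405,280),'filter up->now'); tm(a,m,(300,145,405,280),'filter up->pressed')
c=cam('scene');P=[[.569,-.155,.118+.085],[.569,-.155,.118+.062]];q=proj(c,P);print(q[1]-q[0], (q-[130,160])*3.6)
t=np.array([.5466,-.2422,.14]);print('16mm tab px',proj(c,[t-[0,0,.016]])-proj(c,[t]))
E
```

```text
tab up->now [ 0.         -0.27777778] 0.989
tab up->down [1.11111111 6.66666667] 0.958
sleeve [0.55555556 0.27777778] 0.866
filter up->now [-2.5        -4.16666667] 0.8
filter up->pressed [-2.22222222 -4.16666667] 0.702
[ 1.10315592 13.26636831] [[355.7415883  167.95529262]
 [359.7129496  215.71421854]]
16mm tab px [[1.42534902 8.77729907]]
```

```bash
python3 - <<'E'
from h import *
ims=[cv2.imread(f'pics/{n}.png')[:,:] for n in('s9','s11','s12')]
z=np.hstack([i[140:420,290:450] for i in ims]); z=cv2.resize(z,None,fx=1.6,fy=1.6); 
for y in range(0,z.shape[0],40): cv2.line(z,(0,y),(z.shape[1],y),(0,255,255),1)
cv2.imwrite('pics/cmp.png',z)
a=cv2.imread('pics/s11.png',0);b=cv2.imread('pics/s12.png',0)
def tm(A,B,box,name):
    x0,y0,x1,y1=box;r=cv2.matchTemplate(B,A[y0:y1,x0:x1],cv2.TM_CCOEFF_NORMED);_,v,_,l=cv2.minMaxLoc(r);print(name,np.array([l[0]-x0,l[1]-y0])/3.6,round(v,3))
tm(a,b,(320,195,415,260),'cap');tm(a,b,(300,300,445,385),'rim');tm(a,b,(430,490,520,575),'knob');tm(a,b,(530,120,576,300),'rack')
E
```

```text
cap [-1.11111111 -1.11111111] 0.988
rim [-40.83333333 -44.16666667] 0.795
knob [0. 0.] 0.994
rack [0. 0.] 1.0
```

View pics/cmp.png

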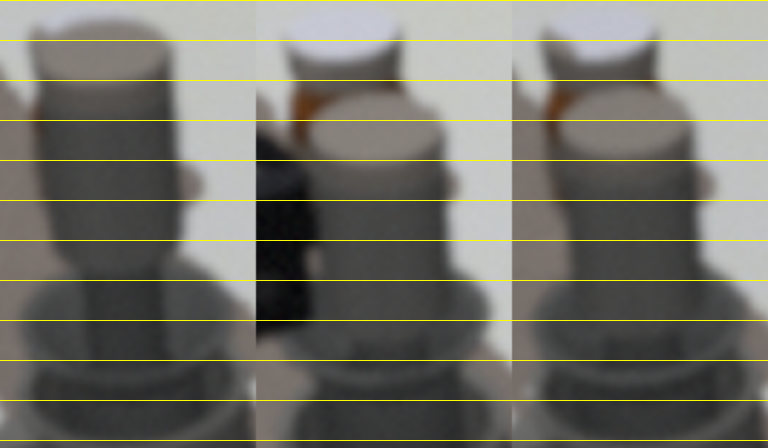

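Emit:
{"name": "jog_arm", "arguments": {
  "series": [
    [[0,0,-0.5],0],
    [[0,0,-0.8],0],
    [[0,0,-0.8],0],
    [[0,0,-0.6],0],
    [[0,0,-0.35],0],
    [[0.3,0,0],0],
    [[0.5,0,0],0],
    [[0.4,0,0],0],
    [[0,0,0],0],
    [[0,0,0],0]
  ]
}}

```text
t: 20.1
tool_pos: [0.5706, -0.1555, 0.2562]
orientation: [1.406, 1.068, -1.406]
contact_force: [1.0, -0.5, 0.3]
width: 0.0006
```

Emit:
{"name": "jog_arm", "arguments": {
  "series": [
    [[0.15,0,0],0],
    [[0.1,0,0],0],
    [[0.05,0,0],0],
    [[0,0,0],0]
  ]
}}

```text
t: 20.6
tool_pos: [0.5705, -0.1552, 0.2471]
orientation: [1.406, 1.069, -1.406]
contact_force: [-0.3, -0.6, -0.6]
width: 0.0002
```

Emit:
{"name": "jog_arm", "arguments": {
  "series": [
    [[0.05,0,0],0],
    [[0,0,0],0]
  ]
}}

```text
t: 20.85
tool_pos: [0.5705, -0.1552, 0.2457]
orientation: [1.406, 1.069, -1.406]
contact_force: [-0.0, 0.5, -0.1]
width: 0.0006
```

Emit:
{"name": "jog_arm", "arguments": {
  "series": [
    [[0.05,0,0],0],
    [[0,0,0],0]
  ]
}}

```text
t: 21.1
tool_pos: [0.5708, -0.1552, 0.2445]
orientation: [1.406, 1.068, -1.405]
contact_force: [-0.5, -0.2, 2.3]
width: 0.0005
```

Emit:
{"name": "jog_arm", "arguments": {
  "series": [
    [[0.05,0,0],0],
    [[0,0,0],0]
  ]
}}

```text
t: 21.35
tool_pos: [0.5718, -0.1552, 0.2445]
orientation: [1.407, 1.066, -1.403]
contact_force: [0.0, 2.0, 9.5]
width: 0.0006
```

Contact came at TCP z = 0.2445, so the cap top is at about 180 mm, which is the fully-home height, and it is rigid. I'll back off.

Emit:
{"name": "jog_arm", "arguments": {
  "series": [
    [[-0.2,0,0],0],
    [[-0.5,0,0],0],
    [[-0.8,0,0],0],
    [[-0.8,0,0],0],
    [[-0.8,0,0],0],
    [[-0.5,0,0],0],
    [[0,0,0],0],
    [[0,0,0],0]
  ]
}}

```text
t: 22.35
tool_pos: [0.57, -0.1553, 0.3499]
orientation: [1.405, 1.07, -1.407]
contact_force: [-0.9, -0.1, -0.2]
width: 0.0004
```

```bash
python3 - <<'E'
from h import *
s=monitor.observe()
im=imaging.grab_frame('scene')[:,:,::-1]; cv2.imwrite('pics/s13.png',cv2.resize(im[160:320,130:290],None,fx=3.6,fy=3.6,interpolation=cv2.INTER_CUBIC))
print(s['t'],s['tool_pos'],s['contact_force'])
a=cv2.imread('pics/s9.png',0);b=cv2.imread('pics/s13.png',0)
A=a[340:500,120:240];r=cv2.matchTemplate(b,A,cv2.TM_CCOEFF_NORMED);print(cv2.minMaxLoc(r))
E
```

```text
22.35 [ 0.57000514 -0.15525635  0.34993358] [-0.8635895  -0.05660234 -0.20928287]
(-0.4786188006401062, 0.9983948469161987, (45, 109), (120, 340))
```

View pics/s13.png

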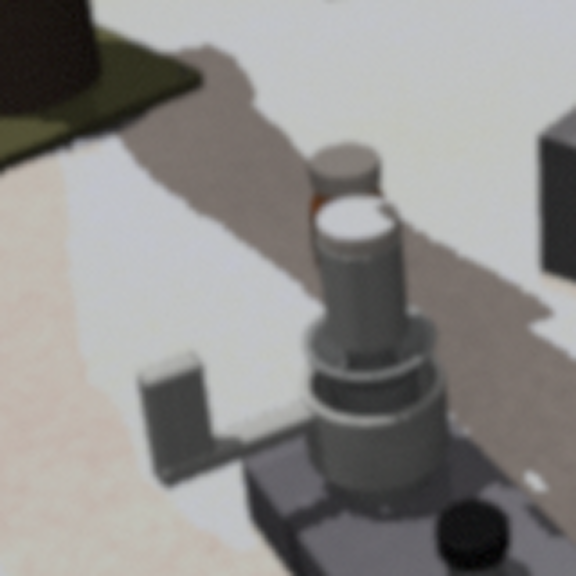

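The filter stands home with its cap at (358,220). The tab is back exactly where it was at sleeve up (zero offset, match 0.998), and the robot is clear of everything.

```bash
python3 -c "
from workcell import order, monitor
print(order.finish_job(), monitor.observe()['t'])"
```

```text
the job is handed in; nothing more can be done
the job is handed in; nothing more can be done
```

The tall thick filter is fully home in the coupler and the sleeve is back up and locked. I handed the job in at about 22.4 s, with no verdict reported. I took the filter from the middle rack hole, stood it on the latch jaws in the funnel, and pushed the sleeve down about 15 mm by the top of its tab. It dropped, and I lifted off so the sleeve sprang back.

**Last checks**
- **Sleeve:** the tab is exactly where it was before the pull (zero pixel offset, match 0.998).
- **Filter height:** I touched the cap with the closed fingertips, about 9.5 N at most. The cap top is at about 180.5 mm against 180 mm when home, and it did not give.
- **Robot:** clear of everything, with the tool 0.35 m up.

**Disagreements**
- **Drop seen in the scene camera:** it measured about 21.6 mm instead of 23 mm. I put this down to the filter leaning slightly in the bore, and the cap touch settled it.
- **Position of the rim:** my first reading from the top camera was about 6 mm off the wrist camera's. I used a rim position that fitted all three cameras.

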